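# Set out the stacked coffee tools on their mats

### The arm

A 6-joint arm with a two-finger parallel gripper is mounted at the origin on a cart in front of the work surface, level with it; the furniture and walls round the work are solid. World frame = base frame: x ahead of the robot, y to its left, z up, the work surface at z = 0. Lengths are in m, angles in rad, forces in N, time in s.
With the tool pointing down it reaches from about 0.35 to 0.975 m from the base axis. Payload 4.9 kg.
Tool frame: the origin (TCP) lies at the very end of the fingers, on their centre line; the grasp point (between the pads) lies 19 mm behind it; z points along the fingers, y is the line along which they close (so a half turn about z gives the same grasp; the last joint's range is limited). The gripper opens to 85 mm and grips with 20 to 120 N. Pads are 22 mm wide; open, the fingers measure 114 mm over their backs; the gripper's body (76 mm by 85 mm) begins 54 mm behind the grasp point. The pads swing forward as they close: fully open they stand 13 mm farther back than shut.
Start: joints at [1.036, 0.053, 1.613, -0, 1.476, -0.119], TCP at [0.252, 0.572, 0.198] pointing down, gripper open.
Joint ranges: [-3.01, 3.01], [-1.01, 2.22], [0.06, 2.58], [-1.02, 4.17], [0.09, 2.62], [-3.14, 3.14]. Speed limits (rad/s): [2.57, 2.57, 3.14, 3.14, 3.14, 3.14].

### API

Orientations are given as a unit quaternion [w, x, y, z].
In Python, from plant import * gives the robot as it stands.
- The arm moves only by the tool jog_arm, never from a script. Its argument "moves" is a list that holds one entry, the list of rows, each a list of 7 numbers: the finger opening in cm, from 0 to 8.54, then the shift along the tool's x, y, z in cm, then the turn, a rotation vector about the tool's x, y, z in rad. A call has 1 to 20 rows; each row shifts and turns the commanded pose from where the row before left it, along the tool's axes as they then stand; what a row does not reach is not made up. A row lasts 1/12 s, in which the tool goes at most 41.7 mm and 7.16 degrees, less where a joint would pass 70% of its speed; a pose out of reach is approached as far as the arm can. A call is refused whole if a number of a shift passes 4.17 or a number of a turn 0.125, either way. A call with a gripper value outside its range is refused whole. The fingers move at their own pace and stop on an object; the grip force is fixed at half the most. Time passes only in rows, so rows that do not move let the fingers close. It gives the time, the measured TCP pose, the force, the opening and the grip force at its end, in the units of the state.
- state(): the state, without advancing time (a new reading comes with each control period).
- grab_frame(name): name is "scene" or "top"; returns a dict with "color" (420x560x3 uint8, blue, green, red), "depth" (420x560 float32, m along the optical axis (not along the pixel's ray), 0 where there is no reading), "fx", "fy", "cx", "cy" (pixels), "k1" (the pictures are not rectified: a ray, as slopes to the right and down, at radius r is drawn at 1 + k1 r^2 times it, then the intrinsics apply), "R" (3x3) and "t" (3): a world point X has camera coordinates R X + t. Camera axes: x right, y down, z forward; pixel columns grow to the right and rows downward; lengths in m; the calibration is good to about 2 mm. A picture is of the moment at which its call begins.
- job_done(): hands the job in; it is judged then, once.
Trained networks look in a picture, given as the dict that the camera call returned (one of the last four; its "shot" number tells which), for a name from the list of things; names that differ only in an ending like _2 or _b are one class to them, and where a whole thing is asked for, a point or a joint stands for the part that bears it (a point fixed in the world has none). Each returns a list of dicts, best first, with "p" (0 to 1); they miss things now and then, are a little off and sometimes report something else, mostly with a low value. They report only what shows in the picture. A call takes as long as a camera call. They do not tell look-alikes from the thing itself.
- recognise(name, picture): "rect" ([centre column, centre row, width, height] in pixels, round what is visible of it).
- regions_of(name, picture): "pixels" (420x560 bool, what is visible of it) and "rect" ([centre column, centre row, width, height] in pixels, round what is visible of it).
The state is a dict: "time": time; "joint_pos": joint angles; "joint_vel": joint speeds; "joint_efforts": joint torques, N m; "tool_pos": TCP position; "tool_rot": TCP orientation; "contact_force": force on the tool from outside, world axes, zero at the start; "ft_torque": the same for the moment, N m; "gripper_width": opening from 0.0 (shut) to 1.0 (fully open); "grasp_force": force on a finger pad.
Only numpy, scipy, OpenCV 4.12 (cv2) and the standard library are available. Lean on these libraries where they do the work, as an engineer would, in place of code of your own. Each camera call takes 0.05 s, during which the arm holds its last target. There are 200 camera calls.

### The job

Set out the coffee tools: take the stack of three apart and stand the small steel cup centred on the square cork mat, the leveller on the large round mat and the tin on the oblong mat, lying the same way as the mat. Draw the tall tube straight up out of its wooden block and stand it upright, centred on the small round mat. Keep all four things upright, set them down rather than drop them, and leave the tamper standing where it is.

Things in the scene. Friction and masses are not known exactly. Their poses are not given: they have to be found in the camera images.
- measure_cup: small open steel cup, 40 mm across, 42 mm tall, straight sides, about 60 g; at the start the top of the stack, standing on the leveller. Origin: centre of its underside, z up.
- leveller: coffee leveller: a round puck 58 mm across and 32 mm tall, steel below, dark wood above, about 250 g; at the start the middle of the stack, standing on the tin. Origin: centre of its underside, z up.
- filter_tin: closed rectangular aluminium tin (lid fixed), 96 mm along its x, 62 mm along its y, 44 mm tall, about 220 g; at the start the bottom of the stack, lying on the worktop. Origin: centre of its underside, z up.
- bean_tube: closed round aluminium tube with a dark wooden cap, 30 mm across, 110 mm tall, flat foot, about 100 g; at the start it stands in a well of the wooden block, 52 mm showing above the block. Origin: centre of its underside, z up.
- well_block: fixed wooden block 62 x 62 mm, 65 mm tall, with one round well in its middle, 32 mm wide and 58 mm deep, in which the tube stands at the start. Origin: centre of its underside, z up.
- square_mat: square cork mat 64 x 64 mm, 5 mm thick, fixed to the worktop: place of the steel cup. Origin: centre of its underside, z up.
- large_round_mat: large round cork mat, 90 mm across, 5 mm thick, fixed to the worktop: place of the leveller. Origin: centre of its underside, z up.
- oblong_mat: oblong cork mat, 124 mm along its x, 90 mm along its y, 5 mm thick, fixed to the worktop: place of the tin, long side along long side. Origin: centre of its underside, z up.
- small_round_mat: small round cork mat, 54 mm across, 5 mm thick, fixed to the worktop: place of the tube. Origin: centre of its underside, z up.
- tamper: bystander: loose coffee tamper with a white foot 58 mm across and a brown knob, 76 mm tall; left alone. (Stack, block and mats lie in a row at x 0.42 to 0.44; behind it is an espresso machine, its handle from x = 0.50 near y = 0.08, with a wall cabinet above from z = 0.46: travel along the row.) Origin: centre of its underside, z up.
Mind the look-alikes: they are no part of the job. There is more than one size of the leveller; the job needs the larger.

How it is judged:
By the outcome, as a careful person would: the job done as asked, in the order asked, and still so for the second after the job is handed in, with the robot touching nothing.
It also fails if it takes over 136 s, if anything falls off the work surface, if the arm or the gripper's body presses on something with over 40 N, if the wrist force passes 120 N, or if a joint passes its speed limit or range.

## Working session

There is one attempt and no reset: what is moved stays moved. The work goes in short steps, Python scripts to look and compute and a tool call to move; the robot and the scene stay as the last step left them, time stands still between calls to the robot, and variables do not carry over. Pictures are saved under pics/ and viewed, at most 14 in all, crops included, and the job is handed in when it is done.

Besides the shell and the picture viewer there is one more tool, called after "Call:" by a JSON object that holds its "op" and its "data", one argument or row to a line. jog_arm: Moves the arm, as the interface text tells. Its arguments: {"type":"object","properties":{"moves":{"type":"array"}},"required":["moves"]}

```bash
mkdir -p pics
cat > h.py <<'E'
from plant import *
import numpy as np, cv2
def pts(f,mask=None):
    d=f["depth"]; m=d>0
    if mask is not None: m=m&mask
    v,u=np.nonzero(m); z=d[v,u]
    K=np.array([[f["fx"],0,f["cx"]],[0,f["fy"],f["cy"]],[0,0,1.]])
    n=cv2.undistortPoints(np.stack([u,v],1).astype(np.float64)[:,None],K,np.array([f["k1"],0,0,0.]))[:,0]
    P=np.c_[n*z[:,None],z]
    return (P-np.array(f["t"]))@np.array(f["R"]),u,v
E
python3 - <<'E'
from h import *
s=state();print(s)
for c in ("scene","top"):
    f=grab_frame(c);cv2.imwrite(f"pics/{c}0.png",cv2.resize(f["color"],(784,588)))
    print(c,np.array(f["R"]).round(2).tolist(),np.round(f["t"],3),f["fx"],f["k1"],"campos",(-np.array(f["R"]).T@f["t"]).round(3))
    for n in "measure_cup leveller filter_tin bean_tube well_block square_mat large_round_mat oblong_mat small_round_mat tamper".split():
        for r in regions_of(n,f)[:3]:
            if r["p"]<.25: continue
            P,u,v=pts(f,r["pixels"])
            if len(P)<5: print(n,'few');continue
            top=np.percentile(P[:,2],95); T=P[abs(P[:,2]-top)<.006]
            q=cv2.minAreaRect((T[:,:2]*1000).astype(np.float32))
            print(n,round(r["p"],2),np.round(r["rect"]),"z5,95",np.percentile(P[:,2],[5,95]).round(4),"toprect",np.round(q[0],1),np.round(q[1],1),round(q[2],1),len(T))
E
```

```text
{'time': 0.0, 'joint_pos': array([ 1.03600069e+00,  5.33162098e-02,  1.61429213e+00, -5.28758478e-06,
        1.47599501e+00, -1.18971941e-01]), 'joint_vel': array([ 0.00083374, -0.00192296, -0.00079624, -0.00109107,  0.00069161,
        0.00046258]), 'joint_efforts': array([ 3.43433094e-04, -3.93696856e+01, -3.70169234e+01, -1.10254182e-04,
        7.11262415e-03,  2.57947102e-05]), 'tool_pos': array([0.25209667, 0.57115035, 0.1963894 ]), 'tool_rot': array([-3.20318920e-04,  2.06416820e-01,  9.78463635e-01, -9.52959221e-04]), 'contact_force': array([ 0.04673336,  0.93475616, -0.2508642 ]), 'ft_torque': array([-0.01503627,  0.04205171,  0.02506332]), 'grasp_force': 0.0, 'gripper_width': 0.9980407033134014}
scene [[0.82, -0.57, 0.01], [-0.36, -0.53, -0.77], [0.44, 0.63, -0.64]] [-0.385  0.288  0.814] 403.98659673512014 -0.08946359092197423 campos [ 0.061 -0.577  0.746]
measure_cup 0.91 [313. 280.  15.  29.] z5,95 [0.0031 0.1189] toprect [ 431.3 -153.9] [40.4 37.3] 53.1 115
leveller 0.97 [312. 296.  31.  28.] z5,95 [0.0445 0.0779] toprect [ 426.2 -165.6] [44.4 56.4] 62.2 248
leveller 0
[... 2147 characters left out ...]
33.  35.] z5,95 [0.0181 0.0669] toprect [429.9 -14.4] [62.1 62. ] 19.0 457
large_round_mat 0.67 [132. 239.  38.  39.] z5,95 [-0.0008  0.0078] toprect [431.9 379.9] [86.6 85.9] 47.7 769
oblong_mat 0.82 [244. 242.  40.  54.] z5,95 [-0.0008  0.0078] toprect [425. 109.] [ 89.6 123.4] 89.1 1373
small_round_mat 0.94 [185. 238.  21.  22.] z5,95 [-0.0018  0.008 ] toprect [429.6 253.5] [51.7 48.6] 2.6 262
tamper 0.85 [379. 181.  27.  25.] z5,95 [0.0043 0.0746] toprect [ 580.  -216.9] [29.  31.8] 32.7 123
tamper 0.54 [187. 237.  27.  26.] z5,95 [-0.0018  0.008 ] toprect [429.4 254.9] [51.7 51.3] 4.2 269
tamper 0.42 [358. 240.  21.  16.] z5,95 [0.0754 0.1176] toprect [ 426.9 -153.6] [40.9 36.7] 87.9 73
```

View pics/scene0.png

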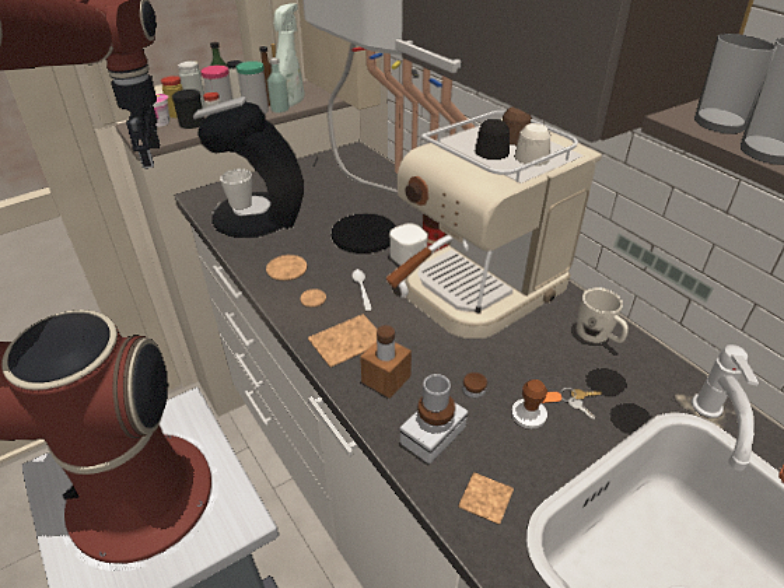

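View pics/top0.png

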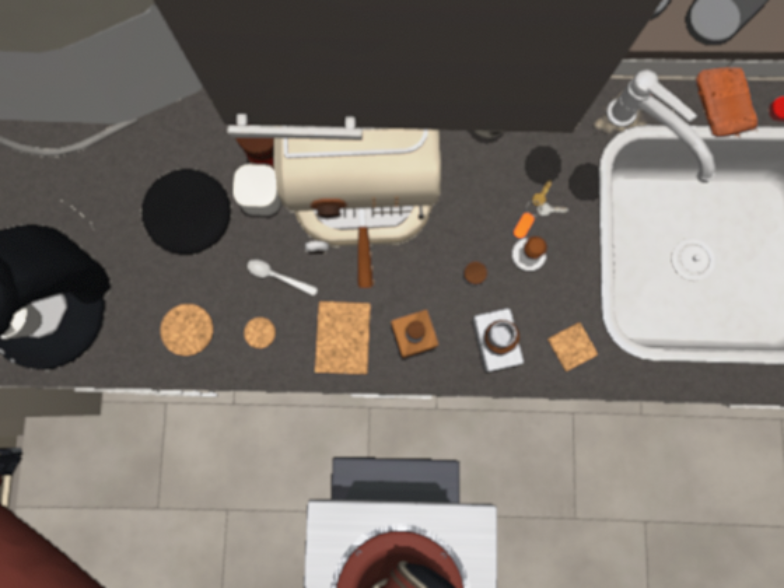

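The scene view shows the stack at about (435,410), the block with the tube at (386,362) and the tamper at (530,403). The square mat is at (487,497), oblong at (345,340), small round at (313,297) and large round at (287,267). The small look-alike leveller is at (475,383). Next I'll refine the centres and yaws.

```bash
cat >> h.py <<'E'
def plane_xy(f,uv,z):
    K=np.array([[f["fx"],0,f["cx"]],[0,f["fy"],f["cy"]],[0,0,1.]])
    n=cv2.undistortPoints(np.float64(uv)[:,None],K,np.array([f["k1"],0,0,0.]))[:,0]
    R=np.array(f["R"]);c=-R.T@np.array(f["t"]);d=np.c_[n,np.ones(len(n))]@R
    return (c+d*((z-c[2])/d[:,2])[:,None])[:,:2]*1000
def cork(f):  # cork-coloured points near z=5mm
    hsv=cv2.cvtColor(f["color"],cv2.COLOR_BGR2HSV)
    return (hsv[...,0]>5)&(hsv[...,0]<22)&(hsv[...,1]>90)&(hsv[...,2]>130)
def pose(mask,f,z):
    v,u=np.nonzero(mask);p=plane_xy(f,np.c_[u,v],z)
    # area weight ~ uniform locally
    c=p.mean(0);w,V=np.linalg.eigh(np.cov((p-c).T));a=np.degrees(np.arctan2(V[1,1],V[0,1]))
    return c,a,np.sqrt(w),p
E
python3 - <<'E'
from h import *
M=dict(square=(421,-292,45),oblong=(426,110,80),small=(431,253.5,36),large=(433,380,55))
for c in ("scene","top"):
    f=grab_frame(c);ck=cork(f);P,u,v=pts(f)
    for n,(x,y,r) in M.items():
        m=np.zeros(ck.shape,bool);k=(np.hypot(P[:,0]*1e3-x,P[:,1]*1e3-y)<r)&(P[:,2]<.02);m[v[k],u[k]]=1
        cc,a,w,p=pose(m&ck,f,.005)
        q=cv2.minAreaRect(p.astype(np.float32));zz=P[(ck[v,u])&k,2]
        print(c,n,cc.round(1),"pca",round(a,1),"sd",w.round(1),"rect",np.round(q,1) if 0 else [np.round(t,1) for t in q],"z",np.median(zz).round(4))
    for n,(x,y,zl,zh,r) in dict(cup=(429,-154,.108,.13,30),lev=(428,-158,.066,.085,40),tin=(426,-159,.038,.052,65),tube=(432,-14,.11,.13,25),block=(432,-14,.058,.072,50)).items():
        k=(np.hypot(P[:,0]*1e3-x,P[:,1]*1e3-y)<r)&(P[:,2]>zl)&(P[:,2]<zh);Q=(P[k,:2]*1e3).astype(np.float32)
        cir=cv2.minEnclosingCircle(Q);q=cv2.minAreaRect(Q)
        print(c,n,"circ",np.round(cir[0],1),round(cir[1],1),[np.round(t,1) for t in q],"zmed",np.median(P[k,2]).round(4),k.sum())
E
```

```text
scene square [ 421.6 -292.8] pca -164.3 sd [18.4 18.5] rect [array([ 422. , -292.2]), array([64.4, 63.9]), np.float64(28.6)] z 0.0052
scene oblong [423.4 109.9] pca -170.1 sd [25.3 34.7] rect [array([428. , 108.7]), array([ 92. , 124.4]), np.float64(89.3)] z 0.0064
scene small [432.7 254.3] pca 53.6 sd [13.3 14. ] rect [array([432.9, 254.2]), array([51., 53.]), np.float64(1.5)] z 0.0041
scene large [434.2 381. ] pca 64.1 sd [22.5 23.2] rect [array([434.5, 381.9]), array([88.1, 88.2]), np.float64(55.5)] z 0.0045
scene cup circ [ 430.3 -153.4] 20.7 [array([ 430.5, -153.3]), array([39.4, 38.3]), np.float64(75.5)] zmed 0.115 168
scene lev circ [ 429.4 -159.3] 28.6 [array([ 428.5, -160.7]), array([52.1, 55.8]), np.float64(50.6)] zmed 0.0764 335
scene tin circ [ 428.3 -158.5] 55.7 [array([ 427.7, -157.9]), array([97.2, 63.4]), np.float64(14.0)] zmed 0.0442 528
scene tube circ [432.7 -14.8] 14.7 [array([432.5, -15.1]), array([26.4, 27.4]), np.float64(55.1)] zmed 0.1169 108
scene block circ [432.6 -14.6] 43.1 [array([432.6, -14.4]), array([63.5, 64.6]), np.float64(17.8)] zmed 0.0659 420
top 
[... 372 characters left out ...]
0.0032
top large [432.5 380.5] pca -161.4 sd [22.7 22.9] rect [array([432.7, 380.8]), array([88.1, 89.7]), np.float64(1.4)] z 0.0035
top cup circ [ 427.2 -153.8] 20.5 [array([ 426.3, -153.9]), array([37.5, 40.6]), np.float64(3.2)] zmed 0.1159 86
top lev circ [ 426.5 -158.6] 29.8 [array([ 425.9, -158.3]), array([56.5, 57.5]), np.float64(46.9)] zmed 0.0765 355
top tin circ [ 423.3 -157.3] 55.4 [array([ 424.4, -158. ]), array([96.1, 64.2]), np.float64(14.4)] zmed 0.0427 542
top tube circ [429.4 -14.4] 14.6 [array([429.7, -14.3]), array([27.6, 27.7]), np.float64(73.2)] zmed 0.1155 134
top block circ [429.9 -14.2] 43.4 [array([430.1, -14.4]), array([62.4, 62.4]), np.float64(19.2)] zmed 0.0636 541
```

Call:
{"op": "jog_arm", "data": {
  "moves": [
    [[8.54,0,0,0,0,0,-0.104],[8.54,0,0,0,0,0,-0.104],[8.54,0,0,0,0,0,-0.104],[8.54,0,0,0,0,0,-0.104],[8.54,-2.9,-2.8,0,0,0,0],[8.54,-2.9,-2.8,0,0,0,0],[8.54,-3,-2.8,0,0,0,0],[8.54,-3,-2.8,0,0,0,0],[8.54,-3,-2.8,0,0,0,0],[8.54,-2.9,-2.8,0,0,0,0],[8.54,0,-3.9,0,0,0,0],[8.54,0,-3.9,0,0,0,0],[8.54,0,-3.9,0,0,0,0],[8.54,0,-3.9,0,0,0,0],[8.54,0,-3.9,0,0,0,0],[8.54,0,-3.9,0,0,0,0],[8.54,0,-3.9,0,0,0,0],[8.54,0,-3.9,0,0,0,0],[8.54,0,-3.9,0,0,0,0],[8.54,0,0,0,0,0,0]]
  ]
}}

```text
time: 2.87
tool_pos: [0.4297, 0.0472, 0.1979]
tool_rot: [0.001, 0.004, 1.0, -0.001]
contact_force: [-0.1, 0.7, -1.2]
gripper_width: 1.0
grasp_force: 0.0
```

Call:
{"op": "jog_arm", "data": {
  "moves": [
    [[8.54,0,-3.4,0,0,0,0],[8.54,0,-3.4,0,0,0,0],[8.54,0,-3.4,0,0,0,0],[8.54,0,-3.4,0,0,0,0],[8.54,0,-3.4,0,0,0,0],[8.54,0,-3.08,0,0,0,0],[8.54,0,0,2,0,0,0],[8.54,0,0,2,0,0,0],[8.54,0,0,2,0,0,0],[8.54,0,0,0,0,0,0],[8.54,0,0,0,0,0,0]]
  ]
}}

```text
time: 3.78
tool_pos: [0.4289, -0.1473, 0.1367]
tool_rot: [-0.001, -0.0, 1.0, 0.001]
contact_force: [0.6, 1.0, 0.4]
gripper_width: 1.002
grasp_force: 0.0
```

Run:
```python
from h import *
s=state();print(s["tool_pos"].round(4),s["tool_rot"].round(4))
f=grab_frame("scene");cv2.imwrite("pics/g1.png",cv2.resize(f["color"][200:350,220:420],(800,600),interpolation=2))
```

```text
[ 0.4289 -0.1473  0.1367] [-1.1e-03 -2.0e-04  1.0e+00  7.0e-04]
```

View pics/g1.png

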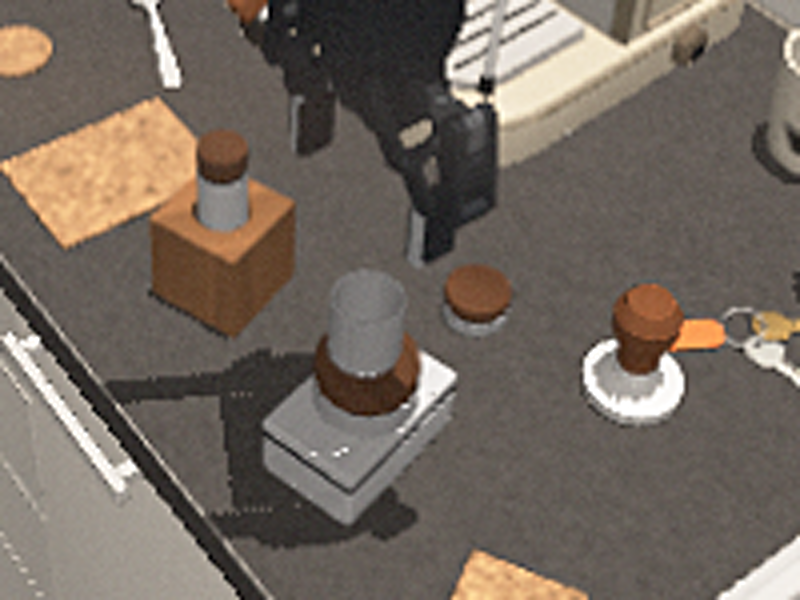

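The crop shows the cup rim at (367,290) and the fingertips near (310,140) and (430,255). I'll check this against the projected TCP.

Run:
```python
from h import *
s=state();print(s["tool_pos"].round(4),s["tool_rot"].round(4),s["gripper_width"])
for c in ("scene","top"):
    f=grab_frame(c)
    X=np.float64([s["tool_pos"],s["tool_pos"]+[0,0.0427,.013],s["tool_pos"]+[0,-0.0427,.013]])
    C=X@np.array(f["R"]).T+f["t"];n=C[:,:2]/C[:,2:];n*=1+f["k1"]*(n**2).sum(1,keepdims=True)
    uv=n*f["fx"]+[f["cx"],f["cy"]];print(c,uv.round(1).tolist(),((uv-[220,200])*4).round().tolist())
    P,u,v=pts(f);k=(abs(P[:,0]-.429)<.06)&(abs(P[:,1]+.147)<.09)&(P[:,2]>.13)&(P[:,2]<.2);Q=P[k]
    for lo in np.arange(.13,.2,.01):
        q=Q[(Q[:,2]>=lo)&(Q[:,2]<lo+.01)]
        if len(q): print(round(lo,3),len(q),(q.min(0)*1e3).round(),(q.max(0)*1e3).round())
```

```text
[ 0.4299 -0.1478  0.1382] [ 1.e-04 -3.e-04  1.e+00 -0.e+00] 0.9996873526267894
scene [[310.2, 266.0], [297.9, 249.3], [323.8, 274.7]] [[361.0, 264.0], [312.0, 197.0], [415.0, 299.0]]
0.18 15 [ 420. -197.  186.] [439. -99. 190.]
0.19 72 [ 420. -205.  190.] [441. -99. 200.]
top [[357.9, 235.6], [339.1, 234.4], [378.6, 235.4]] [[552.0, 142.0], [476.0, 138.0], [635.0, 142.0]]
```

Run:
```python
from h import *
for i in range(3):
  for c in ("scene","top"):
    f=grab_frame(c);s=state()
    P,u,v=pts(f);k=(abs(P[:,0]-.429)<.06)&(abs(P[:,1]+.147)<.09)&(P[:,2]>.122)&(P[:,2]<.3);Q=P[k]
    print(c,s["time"],s["tool_pos"].round(4),s["joint_pos"].round(3),len(Q))
    for lo in np.arange(.12,.26,.01):
        q=Q[(Q[:,2]>=lo)&(Q[:,2]<lo+.01)]
        if len(q) and i==2: print(round(lo,3),len(q),(q.min(0)*1e3).round(),(q.max(0)*1e3).round())
```

```text
scene 3.9833 [ 0.4307 -0.1483  0.1395] [-0.495 -0.333  2.058  0.     1.413 -2.067] 1622
top 4.0333 [ 0.4306 -0.1483  0.1394] [-0.495 -0.333  2.058  0.     1.413 -2.067] 179
scene 4.0833 [ 0.4305 -0.1483  0.1391] [-0.495 -0.333  2.059  0.     1.413 -2.067] 1614
top 4.1333 [ 0.4303 -0.1482  0.1388] [-0.495 -0.333  2.059 -0.     1.413 -2.067] 173
scene 4.1833 [ 0.4301 -0.1482  0.1385] [-0.496 -0.333  2.06  -0.     1.413 -2.067] 1623
0.18 12 [ 422. -197.  187.] [ 439. -104.  190.]
0.19 67 [ 420. -205.  190.] [441. -94. 200.]
0.2 86 [ 418. -205.  200.] [441. -92. 210.]
0.21 83 [ 420. -205.  210.] [442. -93. 220.]
0.22 61 [ 419. -206.  220.] [440. -81. 230.]
0.23 129 [ 417. -223.  230.] [443. -75. 240.]
0.24 202 [ 414. -222.  240.] [444. -75. 250.]
0.25 212 [ 413. -222.  250.] [444. -76. 260.]
0.26 186 [ 412. -220.  260.] [444. -78. 270.]
top 4.2333 [ 0.4299 -0.1481  0.1383] [-0.496 -0.333  2.06  -0.     1.413 -2.067] 173
0.23 17 [414. -81. 235.] [439. -74. 240.]
0.24 16 [ 411. -118.  241.] [439. -74. 250.]
0.25 17 [ 411. -118.  250.] [438. -75. 259.]
0.26 32 [ 411. -122.  260.] [439. -76. 269.]
```

Call:
{"op": "jog_arm", "data": {
  "moves": [
    [[4.2,0,-0.53,0,0,0,0],[4.2,0,0,0,0,0,0],[4.2,0,0,0,0,0,0],[4.2,0,0,0,0,0,0],[4.2,0,0,0,0,0,0],[4.2,0,0,0,0,0,0]]
  ]
}}

```text
time: 4.73
tool_pos: [0.4296, -0.1533, 0.1375]
tool_rot: [-0.0, -0.0, 1.0, 0.0]
contact_force: [-0.0, 0.2, 0.8]
gripper_width: 0.488
grasp_force: 0.0
```

```bash
cat >> h.py <<'E'
def tips(c="scene",w=.09):
    s=state();f=grab_frame(c);x,y,z=s["tool_pos"]
    P,u,v=pts(f);k=(abs(P[:,0]-x)<.05)&(abs(P[:,1]-y)<w)&(P[:,2]>.122)&(P[:,2]<.3);Q=P[k]
    print(s["time"],s["tool_pos"].round(4),s["gripper_width"],"tip",np.sort(Q[:,2])[:6].round(4))
    for lo in np.arange(.12,.26,.01):
        q=Q[(Q[:,2]>=lo)&(Q[:,2]<lo+.01)]
        if len(q): print(round(lo,3),len(q),(q.min(0)*1e3).round(),(q.max(0)*1e3).round())
    return f
E
python3 - <<'E'
from h import *
f=tips()
cv2.imwrite("pics/g2.png",cv2.resize(f["color"][180:330,220:420],(800,600),interpolation=2))
E
```

```text
4.7333 [ 0.4296 -0.1533  0.1375] 0.48823399489163666 tip [0.174  0.1743 0.1753 0.1753 0.1758 0.1759]
0.17 24 [ 420. -181.  174.] [ 442. -127.  180.]
0.18 78 [ 420. -188.  180.] [ 442. -126.  190.]
0.19 76 [ 419. -190.  190.] [ 441. -124.  200.]
0.2 71 [ 419. -189.  200.] [ 443. -120.  210.]
0.21 69 [ 416. -189.  210.] [ 442. -108.  220.]
0.22 157 [ 417. -208.  220.] [ 442. -101.  230.]
0.23 108 [ 414. -211.  230.] [443. -95. 240.]
0.24 207 [ 413. -214.  240.] [443. -96. 250.]
0.25 160 [ 413. -217.  250.] [443. -91. 260.]
0.26 179 [ 411. -220.  260.] [443. -89. 270.]
```

View pics/g2.png

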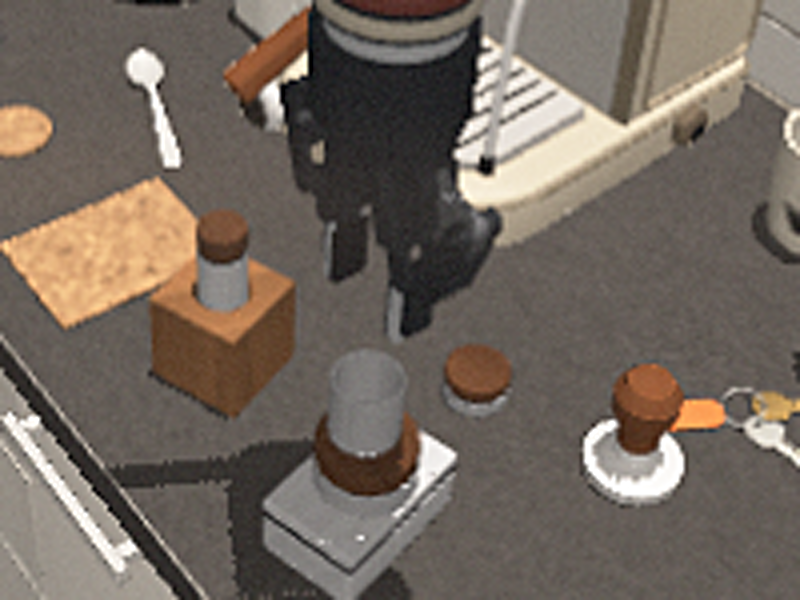

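The fingertips sit about 37 mm higher than the reported TCP implies: tip at z 0.175 with TCP 0.1375. They are at crop (345,280) and (410,335). I'll descend partway and check whether the offset is constant.

Call:
{"op": "jog_arm", "data": {
  "moves": [
    [[7,0,0,0,0,0,0],[7,0,0,0,0,0,0],[7,0,0,1.5,0,0,0],[7,0,0,1.5,0,0,0],[7,0,0,1,0,0,0],[7,0,0,0.8,0,0,0],[7,0,0,0,0,0,0],[7,0,0,0,0,0,0]]
  ]
}}

```text
time: 5.45
tool_pos: [0.4294, -0.1532, 0.0893]
tool_rot: [-0.0, -0.0, 1.0, 0.0]
contact_force: [-0.4, 0.0, 0.4]
gripper_width: 0.821
grasp_force: 0.0
```

Run:
```python
from h import *
f=tips()
```

```text
5.45 [ 0.4294 -0.1532  0.0893] 0.8212960716414791 tip [0.1323 0.1324 0.1327 0.1335 0.1338 0.134 ]
0.13 38 [ 420. -200.  132.] [ 443. -111.  140.]
0.14 71 [ 420. -203.  140.] [ 442. -110.  150.]
0.15 70 [ 420. -202.  150.] [ 442. -104.  160.]
0.16 65 [ 419. -202.  160.] [ 441. -113.  170.]
0.17 60 [ 417. -217.  170.] [437. -88. 180.]
0.18 170 [ 416. -220.  180.] [442. -87. 190.]
0.19 149 [ 413. -221.  190.] [444. -88. 200.]
0.2 162 [ 414. -222.  200.] [444. -87. 210.]
0.21 145 [ 411. -223.  210.] [443. -86. 220.]
0.22 200 [ 410. -223.  220.] [443. -86. 230.]
0.23 246 [ 411. -222.  230.] [444. -88. 240.]
0.24 51 [ 419. -192.  240.] [ 439. -178.  250.]
0.25 108 [ 392. -191.  251.] [ 451. -140.  260.]
0.26 167 [ 391. -191.  260.] [ 455. -139.  270.]
```

Call:
{"op": "jog_arm", "data": {
  "moves": [
    [[7,0,0,1,0,0,0],[7,0,0,1,0,0,0],[7,0,0,1,0,0,0],[7,0,0,0.7,0,0,0],[7,0,0,0.6,0,0,0],[7,0,0,0,0,0,0],[7,0,0,0,0,0,0]]
  ]
}}

```text
time: 6.08
tool_pos: [0.4292, -0.1531, 0.046]
tool_rot: [-0.001, -0.0, 1.0, 0.0]
contact_force: [-0.5, 0.6, -0.3]
gripper_width: 0.814
grasp_force: 0.0
```

Run:
```python
from h import *
s=state();print(s["tool_pos"].round(4),s["contact_force"].round(1))
f=grab_frame("scene");cv2.imwrite("pics/g3.png",cv2.resize(f["color"][210:330,240:400],(800,600),interpolation=2))
```

```text
[ 0.4292 -0.1531  0.046 ] [-0.5  0.6 -0.3]
```

View pics/g3.png

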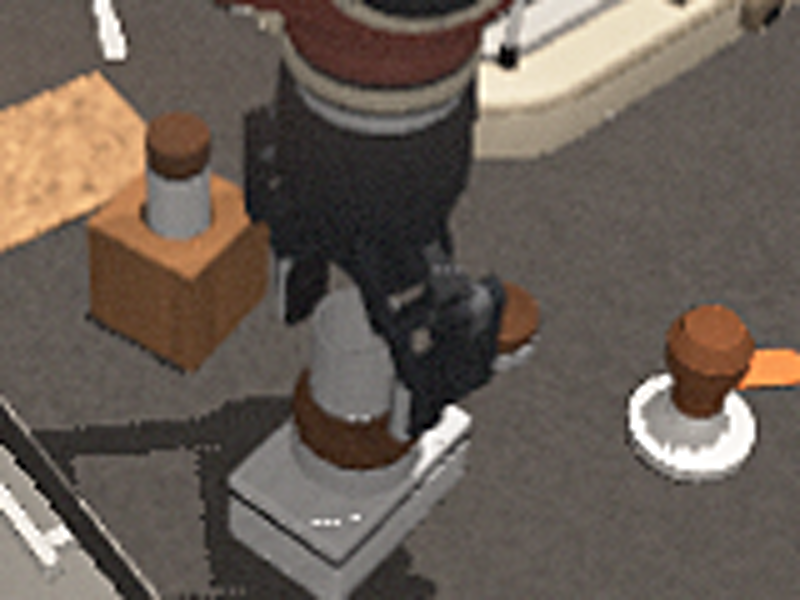

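The fingers flank the cup, at (300,300) and (400,410), just above the leveller. Closing and lifting.

Call:
{"op": "jog_arm", "data": {
  "moves": [
    [[3.4,0,0,0,0,0,0],[3.4,0,0,0,0,0,0],[3.4,0,0,0,0,0,0],[3.4,0,0,0,0,0,0],[3.4,0,0,0,0,0,0],[3.4,0,0,0,0,0,0],[3.4,0,0,0,0,0,0],[3.4,0,0,0,0,0,0],[3.4,0,0,-0.5,0,0,0],[3.4,0,0,-1,0,0,0],[3.4,0,0,-1.5,0,0,0],[3.4,0,0,-1,0,0,0],[3.4,0,0,0,0,0,0]]
  ]
}}

```text
time: 7.22
tool_pos: [0.4311, -0.1542, 0.0894]
tool_rot: [0.002, -0.0, 1.0, -0.001]
contact_force: [1.1, 0.1, -0.3]
gripper_width: 0.452
grasp_force: 60.1
```

Call:
{"op": "jog_arm", "data": {
  "moves": [
    [[3.4,0.2,-3.4,0,0,0,0],[3.4,0.2,-3.4,0,0,0,0],[3.4,0.2,-3.4,0,0,0,0],[3.4,0.2,-3.7,0,0,0,0],[3.4,0,0,0,0,0,0],[3.4,0,0,2,0,0,0],[3.4,0,0,2,0,0,0],[3.4,0,0,2,0,0,0],[3.4,0,0,1.5,0,0,0],[3.4,0,0,1,0,0,0],[3.4,0,0,0,0,0,0],[3.4,0,0,0,0,0,0],[3.4,0,0,0,0,0,0]]
  ]
}}

```text
time: 8.3
tool_pos: [0.4223, -0.2928, 0.0026]
tool_rot: [0.001, -0.0, 1.0, -0.001]
contact_force: [0.7, 0.1, -0.4]
gripper_width: 0.451
grasp_force: 60.4
```

```bash
cat >> h.py <<'E'
def cloud(c,x,y,r,lo=.0,hi=.2,st=.005):
    f=grab_frame(c);P,u,v=pts(f);k=(np.hypot(P[:,0]*1e3-x,P[:,1]*1e3-y)<r);Q=P[k];C=f["color"][v[k],u[k]]
    print(c)
    for a in np.arange(lo,hi,st):
        m=(Q[:,2]>=a)&(Q[:,2]<a+st)
        if m.sum()>2: print(round(a,3),m.sum(),(Q[m].min(0)*1e3).round(1),(Q[m].max(0)*1e3).round(1),"bgr",np.median(C[m],0))
    return f
E
python3 - <<'E'
from h import *
s=state();print(s["tool_pos"].round(4),s["tool_rot"].round(4),s["contact_force"].round(1))
f=cloud("scene",421,-292,45,hi=.06)
cv2.imwrite("pics/g4.png",cv2.resize(f["color"][270:390,290:450],(800,600),interpolation=2))
E
```

```text
[ 0.4223 -0.2928  0.0026] [ 6.e-04 -2.e-04  1.e+00 -5.e-04] [ 0.7  0.1 -0.4]
scene
0.0 437 [ 3.767e+02 -3.366e+02  1.000e-01] [ 459.2 -247.4    5. ] bgr [ 65.  89. 110.]
0.005 316 [ 385.8 -332.2    5. ] [ 451.5 -254.4    9.8] bgr [ 71.  99. 131.]
0.03 21 [ 404.  -309.4   31.9] [ 439.7 -275.2   34.9] bgr [117. 118. 123.]
0.035 51 [ 402.4 -310.    35.1] [ 439.9 -275.2   40. ] bgr [118. 120. 122.]
0.04 42 [ 402.4 -318.1   40.3] [ 439.3 -266.4   45. ] bgr [118.5 119.5 121. ]
0.045 47 [ 402.4 -322.    45.1] [ 437.1 -260.4   49.8] bgr [116. 118. 118.]
0.05 60 [ 402.7 -325.6   50.1] [ 437.2 -258.8   54.8] bgr [111.5 114.  114.5]
0.055 50 [ 402.1 -326.4   55.1] [ 437.6 -259.2   60. ] bgr [112. 114. 116.]
```

View pics/g4.png

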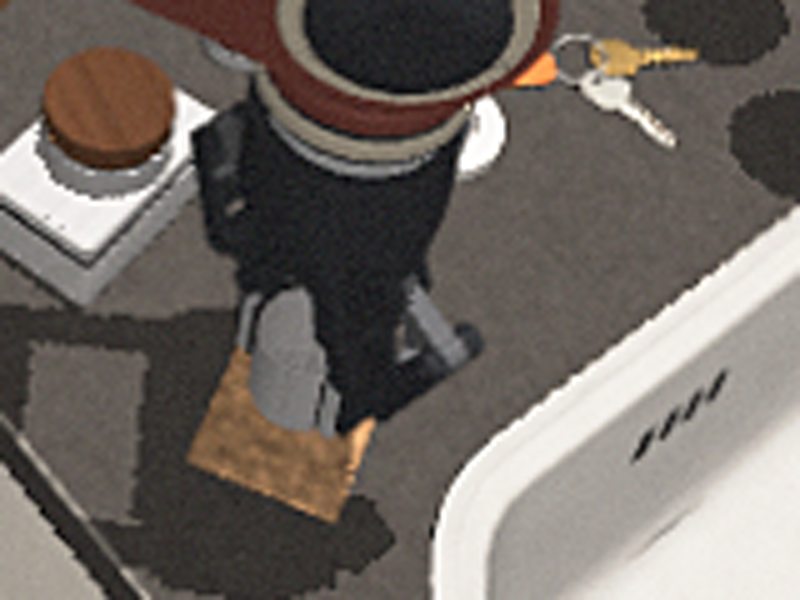

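The cup is held upright, with its base about 27 mm above the square mat and centred to within 1 mm (crop (290,380)). Lowering.

Call:
{"op": "jog_arm", "data": {
  "moves": [
    [[3.4,0,0,0.8,0,0,0],[3.4,0,0,0.8,0,0,0],[3.4,0,0,0.5,0,0,0],[3.4,0,0,0.3,0,0,0],[3.4,0,0,0.15,0,0,0],[3.4,0,0,0,0,0,0],[3.4,0,0,0,0,0,0]]
  ]
}}

```text
time: 8.93
tool_pos: [0.4213, -0.2921, -0.0234]
tool_rot: [-0.001, -0.0, 1.0, 0.001]
contact_force: [-3.6, 2.0, 6.9]
gripper_width: 0.454
grasp_force: 61.1
```

Run:
```python
from h import *
s=state();print(s["tool_pos"].round(4),s["contact_force"].round(1))
cloud("scene",421,-292,45,lo=.005,hi=.02,st=.002)
```

```text
[ 0.4213 -0.2921 -0.0234] [-3.6  2.   6.9]
scene
0.005 135 [ 381.1 -331.9    5. ] [ 436.9 -262.7    7. ] bgr [ 70.  98. 127.]
0.007 46 [ 381.7 -331.9    7. ] [ 439.1 -261.4    9. ] bgr [ 75.  108.  127.5]
0.009 24 [ 399.3 -315.     9.1] [ 438.5 -274.6   10.8] bgr [115.5 116.5 122. ]
0.011 22 [ 401.9 -306.9   11. ] [ 437.1 -273.6   12.9] bgr [118.5 119.5 121.5]
0.013 13 [ 401.4 -317.6   13.1] [ 438.4 -274.6   14.9] bgr [112. 109. 108.]
0.015 10 [ 403.9 -316.    15.1] [ 436.3 -271.1   16.8] bgr [115.  115.5 118. ]
0.017 18 [ 401.6 -317.9   17. ] [ 437.  -267.3   18.7] bgr [118.5 119.5 123.5]
0.019 21 [ 402.6 -318.1   19.2] [ 436.1 -260.    21. ] bgr [118. 119. 121.]
```

Call:
{"op": "jog_arm", "data": {
  "moves": [
    [[5,0,0,0,0,0,0],[7,0,0,0,0,0,0],[7,0,0,0,0,0,0],[7,0,0,0,0,0,0],[7,0,0,0,0,0,0],[8.54,0,0,-1,0,0,0],[8.54,0,0,-3,0,0,0],[8.54,0,0,-3,0,0,0],[8.54,0,0,-3,0,0,0],[8.54,0,0,-2,0,0,0],[8.54,-0.2,3.3,0,0,0,0],[8.54,-0.2,3.3,0,0,0,0],[8.54,-0.2,3.3,0,0,0,0],[8.54,-0.1,3.4,0,0,0,0],[8.54,0,0,0,0,0,0],[8.54,0,0,0,0,0,0]]
  ]
}}

```text
time: 10.32
tool_pos: [0.4288, -0.1582, 0.0968]
tool_rot: [0.0, -0.002, 1.0, -0.0]
contact_force: [0.4, 0.4, -0.3]
gripper_width: 0.997
grasp_force: 0.0
```

Run:
```python
from h import *
s=state();print(s["tool_pos"].round(4),s["tool_rot"].round(4),s["contact_force"].round(1))
for c in("scene","top"):
    cloud(c,421,-292,36,lo=.036,hi=.06,st=.006)
    cloud(c,427,-159,40,lo=.05,hi=.09,st=.005)
```

```text
[ 0.4288 -0.1582  0.0968] [ 5.0e-04 -1.6e-03  1.0e+00 -4.0e-04] [ 0.4  0.4 -0.3]
scene
0.036 67 [ 401.7 -312.6   36. ] [ 440.9 -273.2   41.9] bgr [112. 113. 116.]
0.042 95 [ 402.  -312.6   42.1] [ 441.7 -271.8   47.9] bgr [140. 139. 144.]
0.048 26 [ 401.4 -311.    48. ] [ 439.2 -274.    50. ] bgr [200.  201.5 205.5]
scene
0.05 35 [ 400.1 -187.8   50.1] [ 445.9 -142.1   54.9] bgr [112. 114. 118.]
0.055 61 [ 400.5 -187.1   55.1] [ 448.  -139.2   60. ] bgr [119. 120. 121.]
0.06 22 [ 401.8 -186.8   60.2] [ 437.5 -148.5   64.5] bgr [48.  57.5 73.5]
0.065 38 [ 401.5 -187.3   65.1] [ 444.2 -149.7   69.9] bgr [23.5 37.5 62. ]
0.07 83 [ 400.5 -187.4   70.3] [ 458.9 -129.1   75. ] bgr [30. 44. 65.]
0.075 404 [ 402.8 -185.9   75. ] [ 458.7 -130.6   79.8] bgr [29. 42. 64.]
top
top
0.055 6 [ 397.7 -172.5   56.4] [ 400.7 -146.5   59.2] bgr [ 97.5  97.5 100.5]
0.065 6 [ 399.1 -165.7   67.6] [ 417.8 -138.3   69.7] bgr [55.5 62.  78.5]
0.07 77 [ 398.9 -176.6   70.1] [ 431.5 -139.6   74.9] bgr [27. 43. 67.]
0.075 56 [ 401.3 -178.5   75. ] [ 430.9 -141.6   80. ] bgr [26. 41. 65.]
0.08 3 [ 400.7 -168.5   80.3] [ 410.2 -152.5   80.7] bgr [26. 42. 65.]
```

The cup stands centred and upright on the square mat. Next is the leveller.

Call:
{"op": "jog_arm", "data": {
  "moves": [
    [[8.54,0,0,2,0,0,0],[8.54,0,0,2,0,0,0],[8.54,0,0,1.5,0,0,0],[8.54,0,0,1.2,0,0,0],[8.54,0,0,1,0,0,0],[8.54,0,0,0.8,0,0,0],[8.54,0,0,0.2,0,0,0],[8.54,0,0,0,0,0,0],[8.54,0,0,0,0,0,0]]
  ]
}}

```text
time: 11.27
tool_pos: [0.429, -0.1598, 0.0097]
tool_rot: [0.0, 0.0, 1.0, -0.0]
contact_force: [0.6, -0.5, -0.2]
gripper_width: 1.002
grasp_force: 0.0
```

Run:
```python
from h import *
s=state();print(s["tool_pos"].round(4),s["contact_force"].round(1))
f=cloud("scene",430,-158,60,lo=.045,hi=.09,st=.005)
cv2.imwrite("pics/g5.png",cv2.resize(f["color"][220:340,240:400],(800,600),interpolation=2))
```

```text
[ 0.429  -0.1598  0.0097] [ 0.6 -0.5 -0.2]
scene
0.045 113 [ 378.2 -193.5   45. ] [ 473.7 -132.7   49.9] bgr [124. 126. 130.]
0.05 34 [ 401.  -186.8   50. ] [ 435.5 -140.9   54.4] bgr [113. 114. 116.]
0.055 60 [ 401.7 -210.    55. ] [ 440.5 -114.2   59.8] bgr [115. 117. 119.]
0.06 43 [ 401.1 -213.8   60. ] [ 441.3 -111.6   65. ] bgr [48. 52. 58.]
0.065 67 [ 401.6 -216.7   65.1] [ 440.7 -110.6   70. ] bgr [27. 37. 56.]
0.07 91 [ 400.6 -217.1   70.1] [ 455.9 -111.1   75. ] bgr [29. 41. 62.]
0.075 326 [ 401.6 -217.1   75. ] [ 458.1 -111.6   79.6] bgr [29. 41. 62.]
0.08 31 [ 419.4 -217.2   80.1] [ 441.4 -110.9   84.9] bgr [32. 33. 34.]
0.085 24 [ 418.9 -217.3   85.2] [ 440.4 -109.4   90. ] bgr [31.5 31.  32.5]
```

View pics/g5.png

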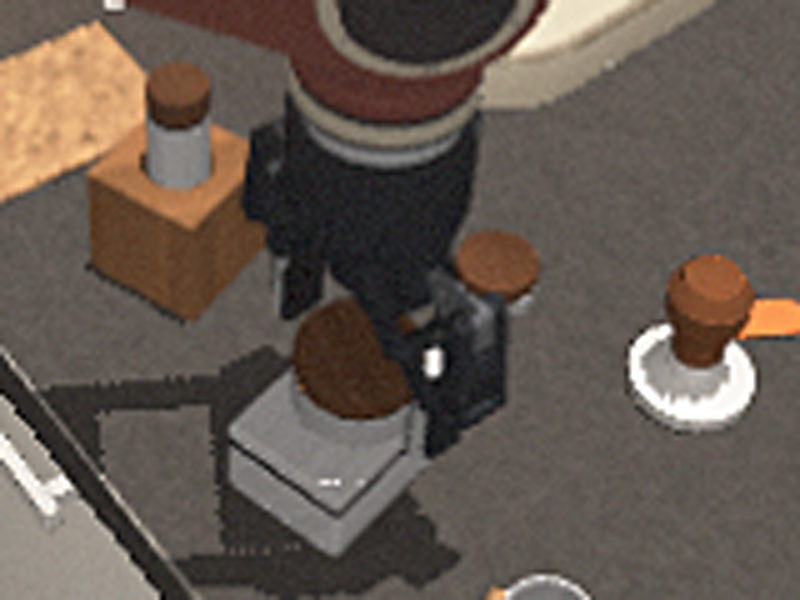

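Fingers flank the leveller, at (300,290) and (440,430). Grip and lift.

Call:
{"op": "jog_arm", "data": {
  "moves": [
    [[5.2,0,0.1,0,0,0,0],[5.2,0,0,0,0,0,0],[5.2,0,0,0,0,0,0],[5.2,0,0,0,0,0,0],[5.2,0,0,0,0,0,0],[5.2,0,0,0,0,0,0],[5.2,0,0,0,0,0,0],[5.2,0,0,-0.5,0,0,0],[5.2,0,0,-1.5,0,0,0],[5.2,0,0,-2.5,0,0,0],[5.2,0,0,-2.5,0,0,0],[5.2,0,0,-2.5,0,0,0],[5.2,0,0,-1.5,0,0,0],[5.2,0,0,0,0,0,0],[5.2,0,0,0,0,0,0]]
  ]
}}

```text
time: 12.57
tool_pos: [0.4285, -0.1583, 0.1189]
tool_rot: [0.0, -0.0, 1.0, -0.0]
contact_force: [-0.0, -0.3, -2.7]
gripper_width: 0.662
grasp_force: 64.6
```

Run:
```python
from h import *
s=state();print(s["tool_pos"].round(4),s["tool_rot"].round(4),s["contact_force"].round(1))
f=cloud("scene",430,-158,60,lo=.035,hi=.19,st=.005)
```

```text
[ 0.4285 -0.1583  0.1189] [ 1.e-04 -1.e-04  1.e+00 -2.e-04] [-0.  -0.3 -2.7]
scene
0.035 54 [ 374.6 -198.5   35.2] [ 481.5 -140.9   40. ] bgr [101.  103.5 105. ]
0.04 697 [ 375.2 -199.4   40.1] [ 479.3 -119.4   45. ] bgr [132. 134. 137.]
0.045 331 [ 376.4 -196.7   45. ] [ 478.5 -119.3   48.5] bgr [131. 133. 136.]
0.15 7 [ 403.3 -185.8  152.7] [ 421.4 -167.6  155. ] bgr [120. 123. 125.]
0.155 33 [ 400.6 -192.8  155.2] [ 425.4 -148.1  160. ] bgr [116. 118. 120.]
0.16 42 [ 400.  -193.6  160.1] [ 424.3 -148.1  164.7] bgr [118.  119.5 122. ]
0.165 69 [ 400.7 -200.1  165. ] [ 435.6 -117.2  170. ] bgr [103. 105. 107.]
0.17 49 [ 400.2 -200.9  170.1] [ 436.  -116.8  174.9] bgr [32. 40. 58.]
0.175 53 [ 400.5 -201.4  175. ] [ 435.6 -118.   180. ] bgr [32. 42. 61.]
0.18 166 [ 400.4 -200.1  180. ] [ 444.3 -114.8  185. ] bgr [32. 45. 66.]
0.185 257 [ 401.7 -200.7  185. ] [ 454.4 -124.7  189.5] bgr [32. 44. 65.]
```

Call:
{"op": "jog_arm", "data": {
  "moves": [
    [[5.2,0,1,0,0,0,0],[5.2,0,2.5,0,0,0,0],[5.2,0,3.8,0,0,0,0],[5.2,0,3.8,0,0,0,0],[5.2,0,3.8,0,0,0,0],[5.2,0,3.8,0,0,0,0],[5.2,0,3.8,0,0,0,0],[5.2,0,3.8,0,0,0,0],[5.2,0,3.8,0,0,0,0],[5.2,0,3.8,0,0,0,0],[5.2,0,3.8,0,0,0,0],[5.2,0,3.8,0,0,0,0],[5.2,0,3.8,0,0,0,0],[5.2,-0.2,3.8,0,0,0,0],[5.2,-0.3,3,0,0,0,0],[5.2,0,1.5,0,0,0,0],[5.2,0,0,0,0,0,0],[5.2,0,0,0,0,0,0]]
  ]
}}

```text
time: 14.12
tool_pos: [0.432, 0.3773, 0.1171]
tool_rot: [-0.002, -0.001, 1.0, -0.001]
contact_force: [-0.4, -0.1, -3.4]
gripper_width: 0.66
grasp_force: 65.1
```

Call:
{"op": "jog_arm", "data": {
  "moves": [
    [[5.2,-0.1,0.35,2,0,0,0],[5.2,0,0,2.5,0,0,0],[5.2,0,0,2.5,0,0,0],[5.2,0,0,2.5,0,0,0],[5.2,0,0,2,0,0,0],[5.2,0,0,1.2,0,0,0],[5.2,0,0,0,0,0,0],[5.2,0,0,0,0,0,0],[5.2,0,0,0,0,0,0]]
  ]
}}

```text
time: 14.87
tool_pos: [0.4356, 0.3814, -0.0063]
tool_rot: [0.001, 0.0, 1.0, 0.001]
contact_force: [0.3, 0.3, -2.9]
gripper_width: 0.662
grasp_force: 65.3
```

Run:
```python
from h import *
s=state();print(s["tool_pos"].round(4),s["tool_rot"].round(4),s["contact_force"].round(1))
for c in ("scene","top"):f=cloud(c,433,381,44,lo=.008,hi=.065,st=.004)
```

```text
[ 0.4356  0.3814 -0.0063] [1.e-03 2.e-04 1.e+00 6.e-04] [ 0.3  0.3 -2.9]
scene
0.028 14 [405.8 347.2  28.9] [459.2 378.3  32. ] bgr [ 97.  100.5 108.5]
0.032 17 [405.9 343.8  32. ] [455.2 388.   35.8] bgr [102. 105. 110.]
0.036 15 [405.6 341.1  36.3] [441.9 383.3  39.5] bgr [106. 107. 108.]
0.04 26 [406.3 338.5  40.3] [458.9 382.6  44. ] bgr [97.  98.5 99.5]
0.044 14 [406.4 338.6  44.5] [455.1 395.   47.7] bgr [70.5 70.5 74. ]
0.048 21 [408.  337.1  48.1] [446.7 377.3  51.8] bgr [31. 39. 53.]
0.052 24 [406.  339.1  52.2] [447.  412.5  55.9] bgr [28.  36.  57.5]
0.056 64 [406.  338.3  56.2] [438.6 412.9  60. ] bgr [27.  38.  57.5]
0.06 43 [407.8 337.9  60.1] [445.8 415.3  63.9] bgr [28. 37. 58.]
0.064 9 [425.2 341.4  64.1] [437.6 416.9  67.6] bgr [39. 40. 45.]
top
0.008 3 [418.2 344.5   8.4] [464.6 354.4   9.1] bgr [ 57.  86. 114.]
0.036 4 [419.9 344.6  36.5] [425.1 355.5  39.6] bgr [74.5 76.  83.5]
0.044 3 [421.7 344.9  45.3] [426.6 354.1  45.6] bgr [61. 68. 75.]
0.056 3 [422.7 353.1  56.3] [460.2 372.5  58.9] bgr [ 64.  97. 132.]
```

Call:
{"op": "jog_arm", "data": {
  "moves": [
    [[5.2,0,0,0.8,0,0,0],[5.2,0,0,0.7,0,0,0],[5.2,0,0,0.4,0,0,0],[5.2,0,0,0.3,0,0,0],[5.2,0,0,0.15,0,0,0],[5.2,0,0,0,0,0,0],[5.2,0,0,0,0,0,0]]
  ]
}}

```text
time: 15.55
tool_pos: [0.434, 0.3809, -0.0288]
tool_rot: [-0.001, -0.0, 1.0, -0.001]
contact_force: [-8.8, -7.7, 17.3]
gripper_width: 0.661
grasp_force: 67.6
```

Call:
{"op": "jog_arm", "data": {
  "moves": [
    [[6.2,0,0,-0.03,0,0,0],[7.5,0,0,0,0,0,0],[8.54,0,0,0,0,0,0],[8.54,0,0,0,0,0,0],[8.54,0,0,0,0,0,0],[8.54,0,0,-1,0,0,0],[8.54,0,0,-2.5,0,0,0],[8.54,0,0,-3.5,0,0,0],[8.54,0,0,-3.5,0,0,0],[8.54,0,0,-3.5,0,0,0],[8.54,0,0,-1,0,0,0],[8.54,0,-2,0,0,0,0],[8.54,0,-3.8,0,0,0,0],[8.54,0,-3.8,0,0,0,0],[8.54,0,-3.8,0,0,0,0],[8.54,0,-3.8,0,0,0,0],[8.54,0,-3.8,0,0,0,0],[8.54,0,-3.8,0,0,0,0],[8.54,0,-3.8,0,0,0,0],[8.54,0,0,0,0,0,0]]
  ]
}}

```text
time: 17.22
tool_pos: [0.4345, 0.09, 0.1191]
tool_rot: [0.0, 0.003, 1.0, -0.001]
contact_force: [-0.4, 0.0, 0.0]
gripper_width: 0.997
grasp_force: 0.0
```

Run:
```python
from h import *
s=state();print(s["tool_pos"].round(4),s["tool_rot"].round(4),s["contact_force"].round(1))
for c in ("scene","top"):
    f=cloud(c,433,381,46,lo=.001,hi=.065,st=.004);P,u,v=pts(f)
    k=(np.hypot(P[:,0]-.428,P[:,1]+.158)<.07)&(P[:,2]>.038)&(P[:,2]<.052)
    q=cv2.minAreaRect((P[k,:2]*1e3).astype(np.float32));print("tin",[np.round(t,1) for t in q],np.median(P[k,2]))
    k=(abs(P[:,0]-.427)<.068)&(abs(P[:,1]-.109)<.05)&(P[:,2]<.012)&(P[:,2]>.0);m=np.zeros(f["depth"].shape,bool);m[v[k],u[k]]=1
    _,_,_,p=pose(m&cork(f),f,.005);q=cv2.minAreaRect(p.astype(np.float32));print("oblong",[np.round(t,1) for t in q])
```

```text
[0.4345 0.09   0.1191] [ 3.0e-04  3.3e-03  1.0e+00 -1.3e-03] [-0.4  0.   0. ]
scene
0.001 112 [388.6 335.6   1. ] [477.8 421.1   5. ] bgr [109.  155.5 208. ]
0.005 83 [392.3 335.7   5. ] [475.2 414.1   8.8] bgr [110. 156. 209.]
0.009 19 [404.1 349.3   9.7] [456.6 384.6  12.8] bgr [ 98. 102. 104.]
0.013 21 [405.6 349.3  13.4] [459.1 376.2  16.5] bgr [108. 106. 108.]
0.017 28 [404.5 350.5  17. ] [459.6 390.3  20.8] bgr [109.  112.  114.5]
0.021 15 [407.3 350.8  21.3] [452.4 376.5  24.5] bgr [84. 85. 90.]
0.025 16 [404.7 351.1  25.1] [452.9 383.7  28.9] bgr [23.5 36.  54. ]
0.029 25 [405.1 351.6  29.2] [452.8 384.3  33. ] bgr [26. 39. 58.]
0.033 110 [404.7 349.1  33.2] [463.1 408.   37. ] bgr [ 46.  67. 103.]
0.037 66 [404.7 353.3  37. ] [458.6 403.8  40.8] bgr [ 47.5  70.  107. ]
tin [array([ 428.1, -158.3]), array([97.2, 62.3]), np.float64(13.9)] 0.04435646222310227
oblong [array([428.6, 109.3]), array([ 89.8, 123.1]), np.float64(89.3)]
top
0.001 329 [388.6 336.5   1. ] [477.1 425.3   5. ] bgr [101. 153. 206.]
0.005 133 [388.5 335.9   5. ] [474.6 425.1   9. ] bgr [102. 154. 207.]
0.009 15 [403.3 335.4   9. ] [469.1 416.8  12.8] bgr [ 86. 120. 156.]
0.013 16 [405.2 350.6  13. ] [451.3 368.2  16.9] bgr [ 79.   91.  109.5]
0.017 14 [404.7 351.5  17. ] [453.3 369.1  20.8] bgr [75.5 76.5 83.5]
0.025 8 [404.2 351.6  25. ] [442.8 404.7  28.9] bgr [63.5 67.5 74.5]
0.029 89 [403.3 351.2  29.1] [458.7 409.4  33. ] bgr [ 42.  68. 107.]
0.033 247 [403.4 350.3  33. ] [458.  408.9  37. ] bgr [ 42.  69. 109.]
0.037 131 [405.2 351.5  37. ] [457.8 406.2  40.8] bgr [ 42.  68. 109.]
0.041 6 [419.2 356.7  41.2] [447.8 393.2  43.5] bgr [ 42.   68.5 108.5]
tin [array([ 424.4, -158.2]), array([96. , 64.6]), np.float64(14.1)] 0.04252362423564299
oblong [array([398.3, 109.4]), array([60.6, 88.8]), np.float64(5.4)]
```

Call:
{"op": "jog_arm", "data": {
  "moves": [
    [[8.54,0.1,-3.5,0,0,0,0],[8.54,0.1,-3.5,0,0,0,0],[8.54,0.1,-3.5,0,0,0,0],[8.54,0.1,-3.5,0,0,0,0],[8.54,0.1,-3.6,0,0,0,0],[8.54,0.1,-3.6,0,0,0,0],[8.54,0.2,-3.6,0,0,0,0],[8.54,0,0,0,0,0,-0.122],[8.54,0,0,0,0,0,-0.122],[8.54,0,0,2,0,0,0],[8.54,0,0,2.5,0,0,0],[8.54,0,0,1.5,0,0,0],[8.54,0,0,0,0,0,0],[8.54,0,0,0,0,0,0],[8.54,0,0,0,0,0,0]]
  ]
}}

```text
time: 18.57
tool_pos: [0.4277, -0.1525, 0.06]
tool_rot: [0.001, -0.123, 0.992, -0.0]
contact_force: [0.3, 0.3, 0.1]
gripper_width: 0.997
grasp_force: 0.0
```

Call:
{"op": "jog_arm", "data": {
  "moves": [
    [[8.54,0.28,-0.52,0,0,0,0],[8.54,0,0,2,0,0,0],[8.54,0,0,2,0,0,0],[8.54,0,0,1.5,0,0,0],[8.54,0,0,1.2,0,0,0],[8.54,0,0,1,0,0,0],[8.54,0,0,0.8,0,0,0],[8.54,0,0,0.4,0,0,0],[8.54,0,0,0,0,0,0],[8.54,0,0,0,0,0,0]]
  ]
}}

```text
time: 19.4
tool_pos: [0.4256, -0.1589, -0.0296]
tool_rot: [0.0, -0.122, 0.993, -0.0]
contact_force: [-0.4, -0.8, -0.3]
gripper_width: 0.996
grasp_force: 0.0
```

Run:
```python
from h import *
s=state();print(s["tool_pos"].round(4),s["contact_force"].round(1))
f=grab_frame("scene")
cv2.imwrite("pics/g6.png",cv2.resize(f["color"][220:340,240:400],(800,600),interpolation=2))
```

```text
[ 0.4256 -0.1589 -0.0296] [-0.4 -0.8 -0.3]
```

View pics/g6.png

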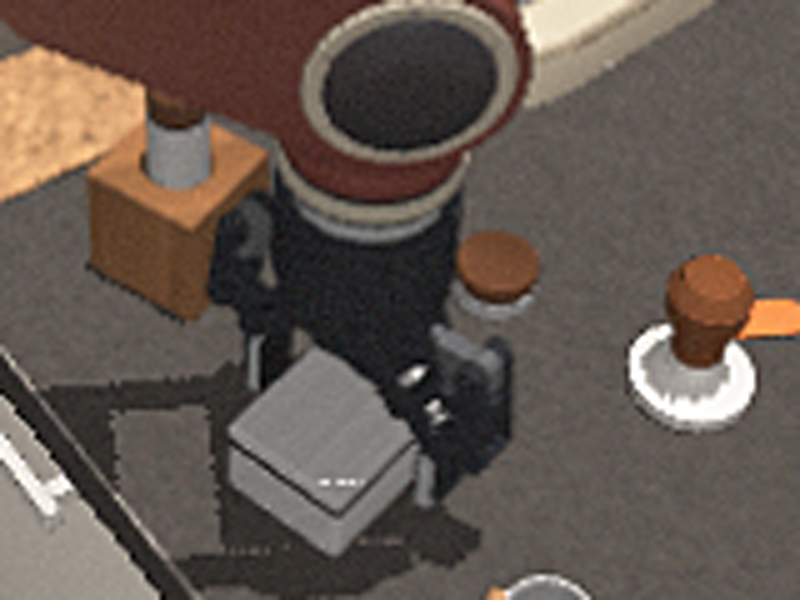

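Fingers straddle the tin, at (255,360) and (430,480), and are aligned with it. Grip and lift.

Call:
{"op": "jog_arm", "data": {
  "moves": [
    [[5.6,0,0,0,0,0,0],[5.6,0,0,0,0,0,0],[5.6,0,0,0,0,0,0],[5.6,0,0,0,0,0,0],[5.6,0,0,0,0,0,0],[5.6,0,0,0,0,0,0],[5.6,0,0,-0.5,0,0,0],[5.6,0,0,-1.5,0,0,0],[5.6,0,0,-2.5,0,0,0],[5.6,0,0,-3,0,0,0],[5.6,0,0,-3,0,0,0],[5.6,0,0,-3,0,0,0],[5.6,0,0,-1.5,0,0,0],[5.6,0,0,0,0,0,0],[5.6,0,0,0,0,0,0]]
  ]
}}

```text
time: 20.7
tool_pos: [0.4249, -0.1585, 0.1196]
tool_rot: [0.0, -0.122, 0.993, -0.0]
contact_force: [-0.2, -0.3, -3.0]
gripper_width: 0.716
grasp_force: 66.4
```

Run:
```python
from h import *
s=state();print(s["tool_pos"].round(4),s["tool_rot"].round(4))
f=cloud("scene",427,-158,65,lo=.1,hi=.2,st=.005);P,u,v=pts(f)
k=(np.hypot(P[:,0]-.428,P[:,1]+.158)<.07)&(P[:,2]>.185)&(P[:,2]<.2)
q=cv2.minAreaRect((P[k,:2]*1e3).astype(np.float32));print("tin",[np.round(t,1) for t in q])
```

```text
[ 0.4249 -0.1585  0.1196] [ 0.000e+00 -1.218e-01  9.926e-01 -1.000e-04]
scene
0.15 22 [ 375.1 -199.2  151.1] [ 427.7 -143.4  154.9] bgr [123.  125.5 128. ]
0.155 69 [ 375.2 -198.4  155.1] [ 428.  -142.6  159.9] bgr [125. 127. 130.]
0.16 63 [ 374.9 -199.5  160.1] [ 430.9 -143.4  165. ] bgr [123. 126. 128.]
0.165 71 [ 374.6 -201.1  165.2] [ 430.  -142.9  170. ] bgr [124. 126. 129.]
0.17 89 [ 374.7 -202.2  170. ] [ 442.1 -118.2  175. ] bgr [125. 127. 130.]
0.175 101 [ 375.  -203.7  175.3] [ 442.3 -117.2  180. ] bgr [109. 111. 113.]
0.18 72 [ 375.3 -202.5  180. ] [ 441.8 -118.4  185. ] bgr [68.5 71.  70.5]
0.185 89 [ 374.8 -203.   185.1] [ 440.8 -117.2  190. ] bgr [125. 126. 129.]
0.19 705 [ 374.7 -203.2  190.1] [ 468.  -120.3  195. ] bgr [130. 132. 135.]
0.195 91 [ 376.2 -203.1  195. ] [ 457.7 -120.9  199.6] bgr [126. 129. 132.]
tin [array([ 415.5, -165.9]), array([81.7, 85.9]), np.float64(35.3)]
```

Call:
{"op": "jog_arm", "data": {
  "moves": [
    [[5.6,0,0,0,0,0,0.087],[5.6,0,0,0,0,0,0.088],[5.6,0,0,0,0,0,0.087],[5.6,0,1.5,0,0,0,0],[5.6,0,3.8,0,0,0,0],[5.6,0.1,3.8,0,0,0,0],[5.6,0.1,3.8,0,0,0,0],[5.6,0.1,3.8,0,0,0,0],[5.6,0.1,3.8,0,0,0,0],[5.6,0.04,3.8,0,0,0,0],[5.6,0,2.4,0,0,0,0],[5.6,0,0,0,0,0,0],[5.6,0,0,2.5,0,0,0],[5.6,0,0,3,0,0,0],[5.6,0,0,3,0,0,0],[5.6,0,0,2.5,0,0,0],[5.6,0,0,1,0,0,0],[5.6,0,0,0,0,0,0],[5.6,0,0,0,0,0,0],[5.6,0,0,0,0,0,0]]
  ]
}}

```text
time: 22.42
tool_pos: [0.4267, 0.1084, 0.0012]
tool_rot: [0.001, 0.009, 1.0, 0.0]
contact_force: [-0.4, 0.3, -2.3]
gripper_width: 0.72
grasp_force: 66.9
```

Run:
```python
from h import *
s=state();print(s["tool_pos"].round(4),s["tool_rot"].round(4),s["contact_force"].round(1))
f=cloud("scene",427,109,65,lo=.012,hi=.085,st=.006)
cv2.imwrite("pics/g7.png",cv2.resize(f["color"][190:310,170:330],(800,600),interpolation=2))
```

```text
[0.4267 0.1084 0.0012] [0.0011 0.009  1.     0.    ] [-0.4  0.3 -2.3]
scene
0.03 18 [381.8  77.9  30.3] [476.   96.7  35.8] bgr [105.5 110.5 114. ]
0.036 54 [381.   74.2  36.1] [475.2 134.8  42. ] bgr [117.  118.5 121. ]
0.042 66 [380.2  71.3  42. ] [474.4 131.   47.9] bgr [116. 117. 121.]
0.048 70 [380.9  64.7  48.1] [476.1 136.9  54. ] bgr [115.  118.5 122.5]
0.054 77 [380.7  64.3  54. ] [472.2 136.6  60. ] bgr [109. 112. 114.]
0.06 67 [380.7  63.2  60.1] [475.9 136.2  65.9] bgr [69. 71. 74.]
0.066 64 [380.8  62.9  66.2] [474.7 144.4  71.9] bgr [113. 116. 119.]
0.072 339 [381.1  64.4  72. ] [476.8 144.8  78. ] bgr [116. 119. 123.]
0.078 27 [392.1  66.   78. ] [433.6 148.3  83.9] bgr [66. 72. 72.]
0.084 20 [414.   46.8  84.3] [438.7 163.4  89.9] bgr [43.5 45.5 49. ]
```

View pics/g7.png

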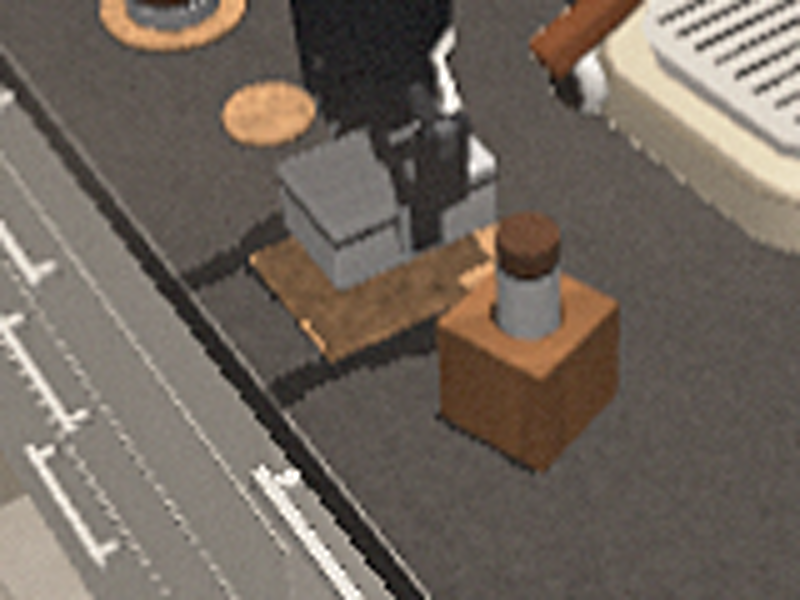

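The tin is held over the oblong mat, aligned with it (crop (390,210)). Lowering.

Call:
{"op": "jog_arm", "data": {
  "moves": [
    [[5.6,0,0,0.8,0,0,0],[5.6,0,0,0.8,0,0,0],[5.6,0,0,0.5,0,0,0],[5.6,0,0,0.3,0,0,0],[5.6,0,0,0.15,0,0,0],[5.6,0,0,0.05,0,0,0],[5.6,0,0,0,0,0,0],[5.6,0,0,0,0,0,0]]
  ]
}}

```text
time: 23.13
tool_pos: [0.4252, 0.1085, -0.0241]
tool_rot: [-0.001, 0.009, 1.0, -0.0]
contact_force: [-12.7, -2.5, 17.9]
gripper_width: 0.722
grasp_force: 69.3
```

Call:
{"op": "jog_arm", "data": {
  "moves": [
    [[6.6,0,0,-0.05,0,0,0],[7.5,0,0,0,0,0,0],[8.54,0,0,0,0,0,0],[8.54,0,0,0,0,0,0],[8.54,0,0,0,0,0,0],[8.54,0,0,-1,0,0,0],[8.54,0,0,-2.5,0,0,0],[8.54,0,0,-3.5,0,0,0],[8.54,0,0,-3.5,0,0,0],[8.54,0,0,-3,0,0,0],[8.54,0,0,0,0,0,0],[8.54,-0.2,-3,0,0,0,0],[8.54,-0.2,-3.3,0,0,0,0],[8.54,-0.2,-3.3,0,0,0,0],[8.54,-0.2,-2.7,0,0,0,0],[6,0,0,0,0,0,0],[6,0,0,0,0,0,0],[6,0,0,0,0,0,0]]
  ]
}}

```text
time: 24.63
tool_pos: [0.4311, -0.0143, 0.1094]
tool_rot: [-0.0, 0.009, 1.0, 0.0]
contact_force: [0.6, -0.3, 0.9]
gripper_width: 0.704
grasp_force: 0.0
```

Run:
```python
from h import *
s=state();print(s["tool_pos"].round(4),s["tool_rot"].round(4),s["contact_force"].round(1))
for c in ("scene","top"):
    f=grab_frame(c);P,u,v=pts(f)
    for n,x,y,r,lo,hi in(("tin",.427,.109,.065,.044,.056),("tube",.431,-.0145,.025,.1,.13),("block",.431,-.0145,.046,.058,.072)):
        k=(np.hypot(P[:,0]-x,P[:,1]-y)<r)&(P[:,2]>lo)&(P[:,2]<hi);Q=(P[k,:2]*1e3).astype(np.float32)
        if k.sum()>3: print(c,n,[np.round(t,1) for t in cv2.minAreaRect(Q)],Q.min(0).round(1),Q.max(0).round(1),np.median(P[k,2]).round(4))
tips()
```

```text
[ 0.4311 -0.0143  0.1094] [-1.0e-04  9.1e-03  1.0e+00  2.0e-04] [ 0.6 -0.3  0.9]
scene tin [array([427.7, 108.4]), array([65.4, 96.3]), np.float64(88.5)] [379.5  75. ] [475.6 141.3] 0.0498
scene tube [array([430.9, -15.6]), array([24.6, 28.8]), np.float64(0.2)] [418.6 -30. ] [443.2  -1.2] 0.1159
scene block [array([433.3, -14.5]), array([64.8, 63.7]), np.float64(19.7)] [392.8 -53.3] [472.4  17.1] 0.0661
top tin [array([424.4, 108.1]), array([61.8, 95.5]), np.float64(88.9)] [376.1  76.9] [472.5 139.4] 0.0477
top block [array([418.5, -18.2]), array([37.8, 61.8]), np.float64(19.7)] [391.2 -52.9] [425.8  17.2] 0.0636
24.7333 [ 0.4311 -0.0137  0.1093] 0.7021521811902238 tip [0.1463 0.1471 0.1485 0.1491 0.1492 0.1493]
0.14 7 [423. -52. 146.] [438.  18. 150.]
0.15 58 [420. -57. 151.] [443.  22. 160.]
0.16 68 [420. -59. 160.] [443.  22. 170.]
0.17 72 [420. -60. 170.] [443.  21. 180.]
0.18 49 [420. -59. 180.] [444.  23. 190.]
0.19 76 [418. -77. 190.] [443.  48. 200.]
0.2 110 [416. -78. 200.] [445.  47. 210.]
0.21 123 [414. -79. 210.] [443.  49. 220.]
0.22 136 [413. -81. 220.] [443.  50. 230.]
0.23 121 [412. -82. 230.] [443.  53. 240.]
0.24 177 [411. -83. 240.] [442.  53. 250.]
0.25 143 [412. -82. 250.] [443.  52. 260.]
0.26 44 [420. -54. 260.] [441. -38. 270.]
```

The tin sits aligned on the oblong mat. Descending on the tube.

Call:
{"op": "jog_arm", "data": {
  "moves": [
    [[6,0,-0.05,2,0,0,0],[6,0,0,2,0,0,0],[6,0,0,1.2,0,0,0],[6,0,0,1,0,0,0],[6,0,0,0.7,0,0,0],[6,0,0,0.3,0,0,0],[6,0,0,0,0,0,0],[6,0,0,0,0,0,0],[6,0,0,0,0,0,0]]
  ]
}}

```text
time: 25.53
tool_pos: [0.4321, -0.0153, 0.0384]
tool_rot: [0.001, 0.009, 1.0, -0.0]
contact_force: [-0.2, 0.7, -0.3]
gripper_width: 0.7
grasp_force: 0.0
```

Run:
```python
from h import *
s=state();print(s["tool_pos"].round(4),s["contact_force"].round(1))
f=grab_frame("scene")
cv2.imwrite("pics/g8.png",cv2.resize(f["color"][190:310,200:360],(800,600),interpolation=2))
```

```text
[ 0.4321 -0.0153  0.0384] [-0.2  0.7 -0.3]
```

View pics/g8.png

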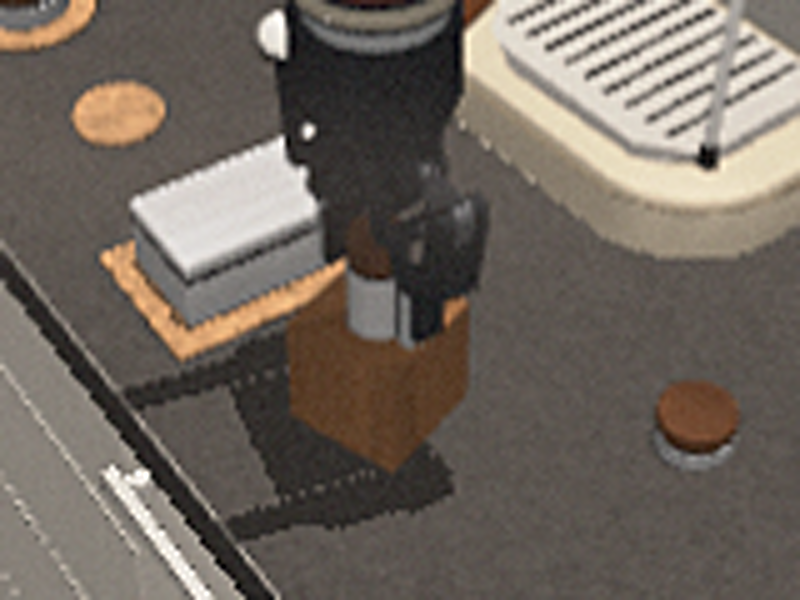

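Fingers straddle the tube at (335,270) and (420,330), above the block top. Closing.

Call:
{"op": "jog_arm", "data": {
  "moves": [
    [[2.4,0,0,0,0,0,0],[2.4,0,0,0,0,0,0],[2.4,0,0,0,0,0,0],[2.4,0,0,0,0,0,0],[2.4,0,0,0,0,0,0],[2.4,0,0,0,0,0,0],[2.4,0,0,0,0,0,0],[2.4,0,0,0,0,0,0],[2.4,0,0,0,0,0,0]]
  ]
}}

```text
time: 26.33
tool_pos: [0.4317, -0.0151, 0.038]
tool_rot: [0.0, 0.009, 1.0, 0.0]
contact_force: [-0.6, 0.4, 5.6]
gripper_width: 0.335
grasp_force: 58.9
```

Call:
{"op": "jog_arm", "data": {
  "moves": [
    [[2.4,0,0,-0.4,0,0,0],[2.4,0,0,-0.6,0,0,0],[2.4,0,0,-0.8,0,0,0],[2.4,0,0,-0.8,0,0,0],[2.4,0,0,-0.8,0,0,0],[2.4,0,0,-0.8,0,0,0],[2.4,0,0,-0.8,0,0,0],[2.4,0,0,-0.8,0,0,0],[2.4,0,0,-1,0,0,0],[2.4,0,0,-1.5,0,0,0],[2.4,0,0,-1,0,0,0],[2.4,0,0,-0.5,0,0,0],[2.4,0,0,0,0,0,0],[2.4,0,0,0,0,0,0]]
  ]
}}

```text
time: 27.5
tool_pos: [0.4313, -0.0151, 0.1355]
tool_rot: [0.0, 0.009, 1.0, -0.0]
contact_force: [-0.0, 0.2, -0.9]
gripper_width: 0.338
grasp_force: 59.2
```

Run:
```python
from h import *
s=state();print(s["tool_pos"].round(4),s["tool_rot"].round(4),s["contact_force"].round(1))
f=cloud("scene",432,-14.5,30,lo=.05,hi=.23,st=.01)
cv2.imwrite("pics/g9.png",cv2.resize(f["color"][170:290,200:360],(800,600),interpolation=2))
```

```text
[ 0.4313 -0.0151  0.1355] [ 1.0e-04  8.9e-03  1.0e+00 -0.0e+00] [-0.   0.2 -0.9]
scene
0.05 54 [402.1 -33.1  50.3] [451.3   3.8  59.7] bgr [45.5 67.  96. ]
0.06 288 [402.3 -43.8  60.1] [461.2  15.1  69.3] bgr [ 46.  69. 100.]
0.1 13 [419.8 -29.3 106.2] [437.   -8.7 110. ] bgr [123. 124. 130.]
0.11 40 [418.5 -30.5 110.1] [440.8  -8.1 120. ] bgr [120.  121.5 124. ]
0.12 39 [418.4 -30.9 121. ] [441.1 -10.2 129.8] bgr [120. 123. 126.]
0.13 40 [417.9 -30.7 130.1] [440.6 -11.9 140. ] bgr [122.  123.5 127. ]
0.14 41 [417.6 -32.1 140.5] [440.9 -11.7 149.9] bgr [122. 125. 128.]
0.15 43 [417.8 -31.8 150.1] [440.3 -12.  159.8] bgr [123. 125. 129.]
0.16 28 [417.6 -35.7 160.2] [440.1 -11.9 169.7] bgr [121. 125. 128.]
0.17 51 [417.4 -44.  170.2] [436.9   3.2 179.8] bgr [112. 114. 117.]
0.18 61 [417.5 -43.9 180.1] [437.3   3.3 190. ] bgr [101. 104. 105.]
0.19 68 [418.3 -44.3 190.1] [437.8   3.4 199.8] bgr [73.  75.5 76.5]
0.2 46 [417.6 -43.6 200.3] [427.    9.2 209.8] bgr [37. 47. 62.]
0.21 86 [417.3 -41.8 210.2] [444.5  12.4 220. ] bgr [33.  40.5 54. ]
0.22 36 [418.7 -43.1 220.1] [439.4   8.8 229.6] bgr [35. 34. 33.]
```

View pics/g9.png

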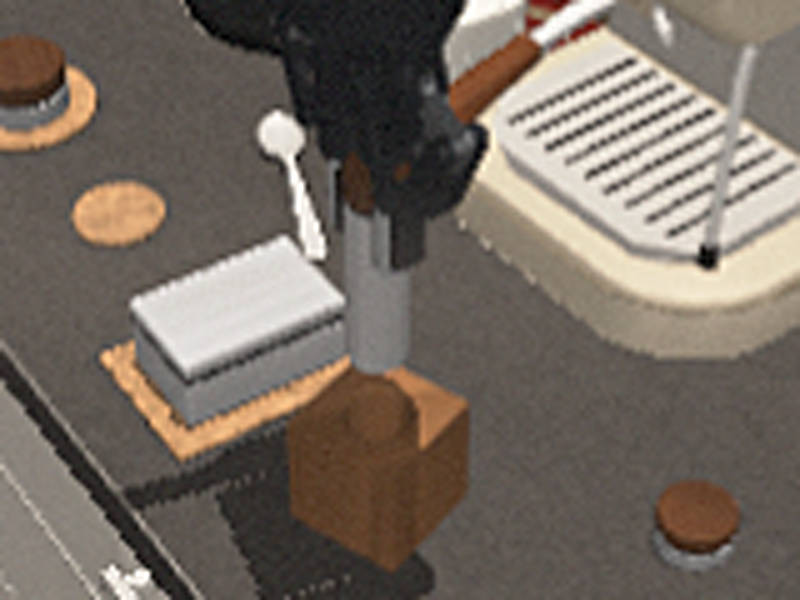

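The tube is free of the block and upright, with its base at crop (378,365). Moving it to the small round mat.

Call:
{"op": "jog_arm", "data": {
  "moves": [
    [[2.4,0,1,0,0,0,0],[2.4,0,2.2,0,0,0,0],[2.4,0.1,3.5,0,0,0,0],[2.4,0.1,3.5,0,0,0,0],[2.4,0.1,3.5,0,0,0,0],[2.4,0.1,3.5,0,0,0,0],[2.4,0.08,3.5,0,0,0,0],[2.4,0,3.5,0,0,0,0],[2.4,0,2,0,0,0,0],[2.4,0,0.7,0,0,0,0],[2.4,0,0,0,0,0,0],[2.4,0,0,0,0,0,0],[2.4,0,0,2,0,0,0],[2.4,0,0,2.5,0,0,0],[2.4,0,0,2.5,0,0,0],[2.4,0,0,1,0,0,0],[2.4,0,0,0,0,0,0],[2.4,0,0,0,0,0,0],[2.4,0,0,0,0,0,0]]
  ]
}}

```text
time: 29.13
tool_pos: [0.4326, 0.2539, 0.0571]
tool_rot: [0.001, 0.009, 1.0, 0.0]
contact_force: [0.3, 0.2, -1.7]
gripper_width: 0.335
grasp_force: 59.6
```

Run:
```python
from h import *
s=state();print(s["tool_pos"].round(4),s["tool_rot"].round(4),s["contact_force"].round(1))
f=cloud("scene",432,254,32,lo=.0,hi=.11,st=.008)
```

```text
[0.4326 0.2539 0.0571] [1.3e-03 9.3e-03 1.0e+00 5.0e-04] [ 0.3  0.2 -1.7]
scene
0.0 184 [4.034e+02 2.234e+02 2.000e-01] [460.8 281.8   7.5] bgr [ 68.  90. 116.]
0.024 15 [419.4 239.6  25.1] [446.9 257.5  31.9] bgr [101. 110. 118.]
0.032 23 [418.7 237.1  32.3] [445.2 253.5  39.4] bgr [116. 118. 121.]
0.04 24 [419.4 236.2  40.1] [441.7 254.3  47.9] bgr [117.5 119.5 122.5]
0.048 26 [418.3 237.   48.1] [442.7 258.1  55.9] bgr [117.  119.5 123. ]
0.056 21 [418.3 238.1  56.3] [444.8 257.8  63.9] bgr [117. 116. 120.]
0.064 24 [418.8 237.4  64.1] [444.9 252.9  70.5] bgr [118.5 121.  125. ]
0.072 27 [417.8 237.2  72. ] [443.7 257.2  79.6] bgr [117. 121. 123.]
0.08 18 [418.3 235.5  80. ] [438.6 257.4  87.5] bgr [120.  125.  127.5]
0.088 17 [418.8 232.   88.6] [438.9 273.4  95.8] bgr [110. 113. 116.]
0.096 30 [418.5 225.3  96.2] [439.4 272.7 103.6] bgr [ 95.5  94.  103.5]
0.104 32 [419.5 222.7 104.4] [442.8 275.5 111.8] bgr [67.5 67.5 67.5]
```

Call:
{"op": "jog_arm", "data": {
  "moves": [
    [[2.4,0,0.07,0.6,0,0,0],[2.4,0,0,0.5,0,0,0],[2.4,0,0,0.4,0,0,0],[2.4,0,0,0.3,0,0,0],[2.4,0,0,0.15,0,0,0],[2.4,0,0,0.05,0,0,0],[2.4,0,0,0,0,0,0],[2.4,0,0,0,0,0,0]]
  ]
}}

```text
time: 29.85
tool_pos: [0.4312, 0.2546, 0.036]
tool_rot: [-0.0, 0.009, 1.0, -0.0]
contact_force: [-3.2, -0.9, 6.0]
gripper_width: 0.337
grasp_force: 60.0
```

Call:
{"op": "jog_arm", "data": {
  "moves": [
    [[3.4,0,0,0,0,0,0],[4,0,0,0,0,0,0],[5,0,0,0,0,0,0],[6,0,0,0,0,0,0],[7,0,0,0,0,0,0],[7,0,0,0,0,0,0],[7,0,0,0,0,0,0],[7,0,0,-1,0,0,0],[7,0,0,-2,0,0,0],[7,0,0,-3,0,0,0],[7,0,0,-3,0,0,0],[7,0,0,-3,0,0,0],[7,0,-3.5,0,0,0,0],[7,0,-3.5,0,0,0,0],[7,0,-3.5,0,0,0,0],[7,0,-3.5,0,0,0,0],[7,0,0,0,0,0,0],[7,0,0,0,0,0,0]]
  ]
}}

```text
time: 31.35
tool_pos: [0.4291, 0.1134, 0.1563]
tool_rot: [0.001, 0.011, 1.0, 0.0]
contact_force: [0.2, 0.4, -0.3]
gripper_width: 0.821
grasp_force: 0.0
```

Run:
```python
from h import *
s=state();print(s["tool_pos"].round(4),s["contact_force"].round(1))
for c in ("scene","top"):
    f=grab_frame(c);P,u,v=pts(f)
    for n,x,y,r,lo,hi in(("tin",.427,.109,.065,.044,.056),("tube",.431,.254,.03,.105,.125),("lev",.433,.381,.045,.03,.045),("cup",.421,-.292,.04,.03,.055),("tamper",.581,-.217,.04,.06,.085)):
        k=(np.hypot(P[:,0]-x,P[:,1]-y)<r)&(P[:,2]>lo)&(P[:,2]<hi);Q=(P[k,:2]*1e3).astype(np.float32)
        if k.sum()>3: print(c,n,[np.round(t,1) for t in cv2.minAreaRect(Q)],Q.min(0).round(1),Q.max(0).round(1),np.median(P[k,2]).round(4))
    if c=="scene": cv2.imwrite("pics/g10.png",cv2.resize(f["color"][150:390,130:450],(800,600),interpolation=2))
```

```text
[0.4291 0.1134 0.1563] [ 0.2  0.4 -0.3]
scene tin [array([427.7, 107.7]), array([65.4, 96.3]), np.float64(88.2)] [379.6  73.7] [475.  141.8] 0.0499
scene tube [array([430.9, 252.8]), array([27.1, 28.9]), np.float64(9.7)] [417.9 238.8] [445.  268.8] 0.1138
scene lev [array([433. , 378.7]), array([61.5, 54.4]), np.float64(63.5)] [404.8 349.7] [462.5 409.2] 0.0365
scene cup [array([ 421. , -292.6]), array([41.2, 39.2]), np.float64(50.3)] [ 401.5 -312.6] [ 441.7 -271.4] 0.0417
scene tamper [array([ 581.7, -217.8]), array([32.4, 37.8]), np.float64(56.3)] [ 563.5 -235.5] [ 598.7 -197.5] 0.0716
top tin [array([402.4, 115.4]), array([52.2, 48.8]), np.float64(4.8)] [377.3  88.8] [430.  139.1] 0.0474
top tube [array([429.8, 254.4]), array([28.5, 28.9]), np.float64(33.2)] [415.1 240.2] [444.5 268.8] 0.1132
top lev [array([430.9, 378.8]), array([55.9, 56.6]), np.float64(4.3)] [402.9 350.3] [458.5 407.9] 0.035
top cup [array([ 419., -293.]), array([39.1, 37.9]), np.float64(10.4)] [ 399.7 -312.6] [ 438.  -273.4] 0.0428
top tamper [array([ 580.2, -217.4]), array([37.6, 36.3]), np.float64(0.2)] [ 561.4 -235.5] [ 599.  -199.3] 0.0709
```

View pics/g10.png

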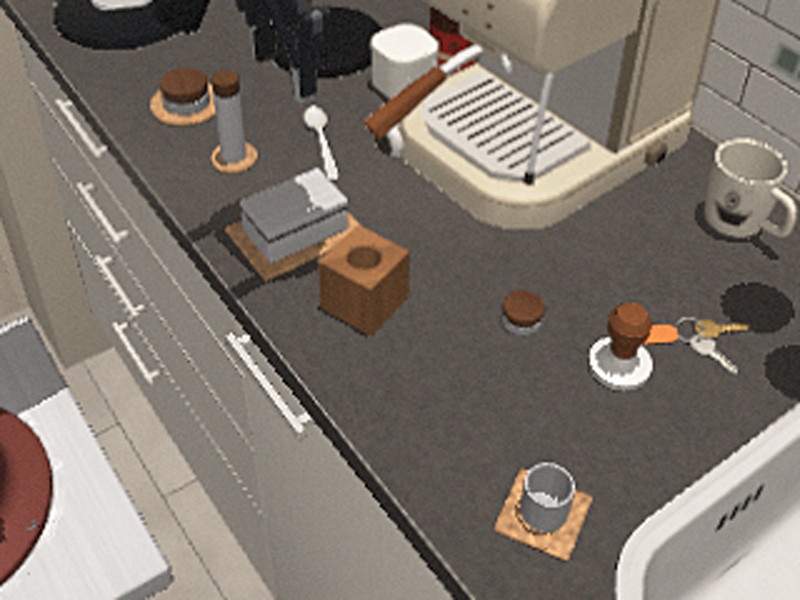

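The picture shows all four things upright on their mats: cup (547,495), tin (295,215), tube (230,120) and leveller (185,92). The tamper is untouched at (628,345) and the gripper is clear. Handing in.

```bash
python3 -c "
from plant import *
print(job_done())"
```

```text
the job is handed in; nothing more can be done
None
```

I set out all four things as asked and handed the job in at about 31 s: cup, tin and tube centred on their mats to about 1 mm, the tin aligned with its mat to about a degree, the leveller about 2 mm off centre on its mat, and the tamper untouched.

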